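# Build up a hydraulic valve stack on its subplate

## Robot

A 6-joint arm with a two-finger parallel gripper is mounted at the origin on a cart in front of the work surface, level with it; the furniture and walls round the work are solid. World frame = base frame: x ahead of the robot, y to its left, z up, the work surface at z = 0. Lengths are in m, angles in degrees, forces in N, time in s.
With the tool pointing down it reaches from about 0.325 to 0.775 m from the base axis. Payload 5.5 kg.
Tool frame: the origin (TCP) lies at the centre of the arm's flange, where the gripper is bolted on; the fingertips stand 182 mm ahead of it and the grasp point (between the pads) lies 163 mm ahead of it; z points along the fingers, y is the direction in which the jaws open and shut (so a half turn about z gives the same grasp; the last joint's range is limited). The gripper opens to 88 mm and grips with 3 to 60 N. Pads are 20 mm wide; open, the fingers measure 115 mm over their backs; the gripper's body (75 mm by 178 mm) begins 61 mm behind the grasp point.
Start: joints at [62.355, 5.22, 70.514, -0, 104.267, -3.249], TCP at [0.248, 0.546, 0.405] pointing down, gripper open.
Joint ranges: [-164.24, 164.24], [-49.07, 125.15], [9.68, 141.18], [-86.29, 266.29], [3.28, 154.24], [-151.56, 151.56]. Speed limits (degrees/s): [147.25, 147.25, 172.46, 180, 180, 180].

## Interface

Orientations are given as [roll, pitch, yaw] about the fixed x, y, z axes, in that order (R = Rz(yaw) Ry(pitch) Rx(roll)).
In Python, from station import r gives the robot as it stands. The module is installed in compiled form; this text tells all that it offers. Calls block until the motion is done:
- r.reach(position, orientation): joint-space move of the TCP to a pose.
- r.servo_line(position, rotation=None, speed=0.15): straight line of the TCP; rotation=None keeps the orientation; speed is the mean speed in m/s.
- r.move_joints(angles): joint-space move.
- r.let_go() and r.grab(squeeze=None): open the fingers fully, or close them until they stop; squeeze is the grip in N (None keeps the last).
- r.wait(seconds).
- r.inverse_kinematics(position, orientation): joint angles nearest the present ones, or None.
- r.sense(): the state.
- r.snapshot(name): name is "scene" or "top" or "wrist"; returns a dict with "frame" (400x640x3 uint8, red, green, blue), "fx", "fy", "cx", "cy" (pixels), "R" (3x3) and "t" (3): a world point X has camera coordinates R X + t. Camera axes: x right, y down, z forward; pixel columns grow to the right and rows downward; lengths in m; the calibration is good to about 2 mm. A picture is of the moment at which its call begins. There is no depth.
A pose or a line that the arm cannot do raises r.IKError and nothing moves.
- r.hand_in(): hands the job in, once; it reports no verdict.
The state is a dict: "clock": time; "joints": joint angles; "joint_vel": joint speeds; "joint_torque": joint torques, N m; "tcp_pos": TCP position; "orientation": TCP orientation; "contact_force": force on the tool from outside, world axes, zero at the start; "torque": the same for the moment, N m; "opening": finger opening in m.
Only numpy, scipy, OpenCV 4.12 (cv2) and the standard library are available. Lean on these libraries where they do the work, as an engineer would, in place of code of your own. Each camera call takes 0.05 s, during which the arm holds its last target. There are 200 camera calls.

## Task

Build the hydraulic valve stack on the aluminium subplate, working upward one part at a time: first the small throttle module (a knob at both ends), on it the check module (no knob), then the pressure-reducing module (one knob), and the solenoid valve with its two coils on top. Seat every part flat on the locating pins of the one below before the next goes on, so that the tie bolts could go straight in. Leave the larger throttle module, the tub and the screwdriver where they are.

Things in the scene. Friction and masses are not known exactly. Their poses are not given: they have to be found in the camera images.
- subplate: aluminium subplate 112x70x40 mm, fixed; brass nipples at both ends (194 over all). Origin: centre of underside; x along the length, y to its left, z up. On top (z = 40) two locating pins at x = +-28, y = +10, 6 mm thick, 6 high, tips tapered. They enter the upper part with 2.5 mm play; parts seat one way round only, x along x. x within 17 deg of straight ahead: nothing needs turning end for end.
- throttle_module: small throttle module: steel block 74x46x40 mm (x, y, z) with a round metal knob on a hexagon at BOTH ends (150 over all, knobs 26 thick). Origin: centre of underside; x along the length, y to its left, z up. 2 pins on top, 2 pockets (11 mm square, 7 deep) below, at x = +-28, y = +10. Starts upright on the bench, x within 20 deg of straight ahead. 0.45 kg.
- check_module: check module: steel block 74x46x40 mm (x, y, z) with NO knob, only a hexagon plug at each end (94 over all). Origin: centre of underside; x along the length, y to its left, z up. 2 pins on top, 2 pockets (11 mm square, 7 deep) below, at x = +-28, y = +10. Starts upright on the bench, x within 20 deg of straight ahead. 0.45 kg.
- reducer_module: pressure-reducing module: steel block 74x46x40 mm (x, y, z) with ONE long adjuster (33 mm sleeve, knob) in front, to x = -101, and a hexagon plug behind, to x = +47. Origin: centre of underside; x along the length, y to its left, z up. 2 pins on top, 2 pockets (11 mm square, 7 deep) below, at x = +-28, y = +10. Starts upright on the bench, x within 20 deg of straight ahead. 0.45 kg.
- solenoid_valve: solenoid valve: steel block 74x46x46 mm (x, y, z) with a grey round coil 39 thick at each end (206 over all), each with a black socket up to z = 62 at x = 53 to 79 either side; no pins on top. Origin: centre of underside; x along the length, y to its left, z up. Pockets below (11 mm square, 7 deep) at x = +-28, y = +10. Starts upright, x within 20 deg of straight ahead. 0.55 kg.
- large_module: throttle module of the next larger size: steel block 105x70x55 mm with a round metal knob at both ends (208 over all), no pins. Does not belong to this stack; bystander. Origin: centre of underside.
- tub: white lidded tub, 64 mm across, 66 high, a bystander. Origin: centre of underside.
- driver: screwdriver with red handle, 200x26x26 mm, lying at the back of the bench, a bystander. Origin: centre of underside.
Not all that is in view belongs to the job. Leave any blue or red look-alike of the check_module alone.

How it is judged:
By the outcome, as a careful person would: the job done as asked, in the order asked, and still so for the second after the job is handed in, with the robot touching nothing.
It also fails if it takes over 112 s, if anything falls off the work surface, if the arm or the gripper's body presses on something with over 40 N, if the wrist force passes 120 N, or if a joint passes its speed limit or range.

## Working session

There is one attempt and no reset: what is moved stays moved. The work goes in short steps, each a Python script; the robot and the scene stay as the last script left them, time stands still between calls to the robot, and variables do not carry over. Pictures are saved under pics/ and viewed, about 12 in all and at most 16, crops included, and the job is handed in when it is done.

```bash
mkdir -p pics
cat > h.py <<'E'
import numpy as np, cv2
from station import r
def snap(n,f=None):
    s=r.snapshot(n)
    if f: cv2.imwrite('pics/'+f,s['frame'][:,:,::-1])
    return s
E
python3 - <<'E'
from h import *
import pickle
d={}
for n in ['scene','top','wrist']:
    d[n]=snap(n,n+'0.png'); s=d[n]; print(n,s['fx'],s['cx'],s['cy'],(-np.array(s['R']).T@s['t']).round(3),np.array(s['R']).round(3).tolist())
pickle.dump(d,open('s0.pkl','wb')); print(r.sense())
E
```

```text
scene 463.5476714267029 325.6260850512962 200.41098031534298 [-0.292 -1.309  0.717] [[0.846, -0.533, -0.015], [-0.223, -0.328, -0.918], [0.484, 0.78, -0.397]]
top 403.1423811029139 324.6373294533217 196.7081103965434 [ 0.405 -0.005  1.362] [[0.007, -1.0, 0.001], [-0.998, -0.007, -0.068], [0.068, -0.001, -0.998]]
wrist 286.84549554631377 319.1814268301177 199.9059320216079 [0.178 0.578 0.383] [[0.413, 0.911, -0.002], [0.874, -0.396, 0.282], [0.257, -0.118, -0.959]]
{'clock': 0.15, 'joints': array([ 6.23556963e+01,  5.25400298e+00,  7.05636716e+01,  1.19637605e-03,
        1.04266954e+02, -3.24919949e+00]), 'joint_vel': array([ 0.07663995, -0.21830943, -0.15749863,  0.02240546,  0.0079581 ,
       -0.01799394]), 'joint_torque': array([ 1.40898941e-03, -4.47045994e+01, -4.06907630e+01,  6.98090647e-02,
        2.74832634e-02, -1.13966312e-04]), 'tcp_pos': array([0.24784521, 0.54647876, 0.40378128]), 'orientation': array([-1.79915574e+02, -5.95466898e-03,  1.55605185e+02]), 'contact_force': array([-0.0025571 , -0.26783967,  0.17704137]), 'torque': array([-0.00694882,  0.01857546, -0.05835215]), 'opening': 0.08808714788529888}
```

View pics/top0.png

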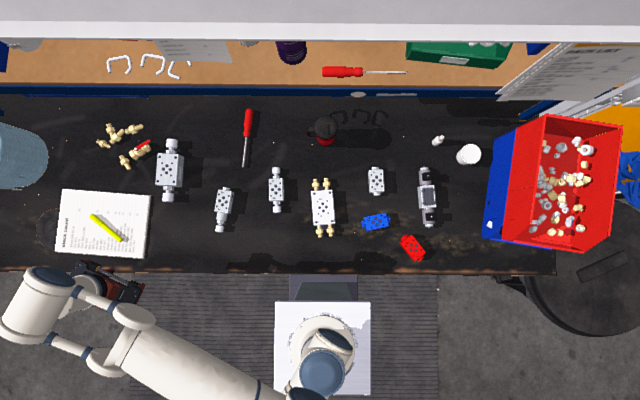

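View pics/scene0.png

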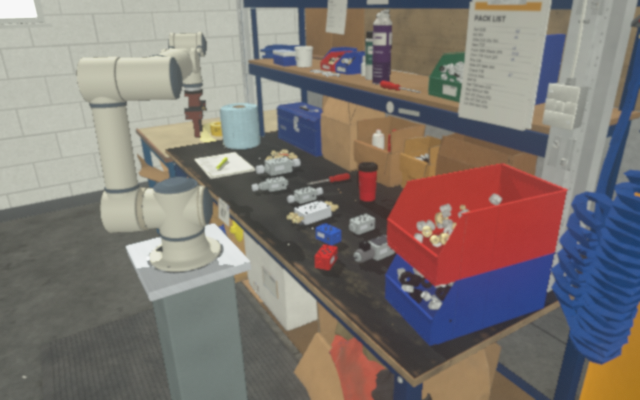

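The candidates in the top image are:
- Small throttle: (277,188), knobs at both ends. Large throttle: (170,168), the bystander.
- Reducer: (225,208), one long end toward the robot.
- Check module: (376,180), grey. Look-alikes: blue (376,221) and red (412,247).
- Solenoid: (428,197).
- Subplate: (323,208), brass nipples.

I'll check these in a close crop.

Run:
```python
from h import *
im=cv2.imread('pics/top0.png')[130:270,145:455]
cv2.imwrite('pics/top0c.png',cv2.resize(im,(775,350),interpolation=cv2.INTER_CUBIC))
```

```text
(no output)
```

View pics/top0c.png

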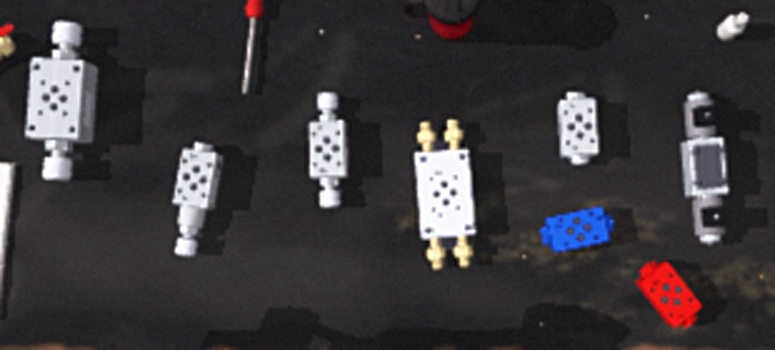

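Identities are confirmed in the crop. Next I'll compute rough poses, then take a wrist pair over each part from the same relative tool pose.

```bash
cat >> h.py <<'E'
def ray(s,uv,z):
    R=np.array(s['R']);c=-R.T@np.array(s['t'])
    d=R.T@np.array([(uv[0]-s['cx'])/s['fx'],(uv[1]-s['cy'])/s['fy'],1]); return c+d*(z-c[2])/d[2]
def proj(s,P):
    q=np.asarray(P)@np.array(s['R']).T+np.array(s['t']); return np.c_[s['fx']*q[:,0]/q[:,2]+s['cx'],s['fy']*q[:,1]/q[:,2]+s['cy']]
def tool(yaw): # tool yaw for part yaw (deg)
    return [180,0,(yaw+180+180)%360-180]
E
cat > look.py <<'E'
from h import *
import pickle
s0=pickle.load(open('s0.pkl','rb'))['top']
f=lambda u,v:(145+u/2.5,130+v/2.5)
pts=dict(reducer=(f(198,177),.04,f(205,145),f(187,245)),throttle=(f(327,149),.04,f(328,100),f(329,200)),subplate=(f(446,194),.04,f(441,125),f(449,262)),check=(f(578,127),.04,f(577,95),f(581,160)),solenoid=(f(705,166),.046,f(700,96),f(710,238)))
D={}
for n,(c,z,a,b) in pts.items():
    p=ray(s0,c,z);d=ray(s0,a,.02)-ray(s0,b,.02);y=np.degrees(np.arctan2(d[1],d[0]))
    print(n,p.round(3),round(y,1)); D[n]=(p,y)
if __name__=='__main__':
    V={}
    for n,(p,y) in D.items():
        ax=np.array([np.cos(np.radians(y)),np.sin(np.radians(y)),0])
        V[n]=[]
        for k,o in enumerate([-.035,.035]):
            q=p+ax*o;q[2]=.29
            (r.reach if k==0 else r.servo_line)(q.tolist(),tool(y)); r.wait(.15)
            V[n].append(snap('wrist',f'w_{n}{k}.png'))
    pickle.dump((D,V),open('V.pkl','wb')); print(r.sense()['clock'])
    m=np.vstack([np.hstack([V[n][k]['frame'][:,120:520] for n in V]) for k in (0,1)])
    cv2.imwrite('pics/m.png',cv2.resize(m[:,:,::-1],None,fx=.4,fy=.4,interpolation=cv2.INTER_AREA))
E
python3 look.py
```

```text
reducer [0.479 0.324 0.04 ] -8.9
throttle [0.517 0.155 0.04 ] 1.4
subplate [ 0.459 -0.002  0.04 ] 3.7
check [ 0.549 -0.176  0.04 ] 3.4
solenoid [ 0.498 -0.341  0.046] 3.4
9.5667
```

View pics/m.png

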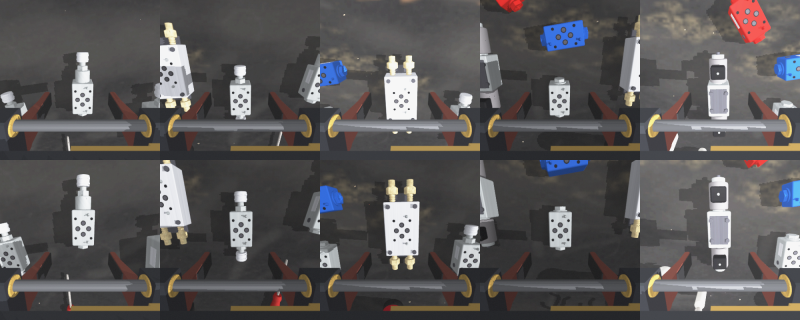

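View pics/w_subplate0.png

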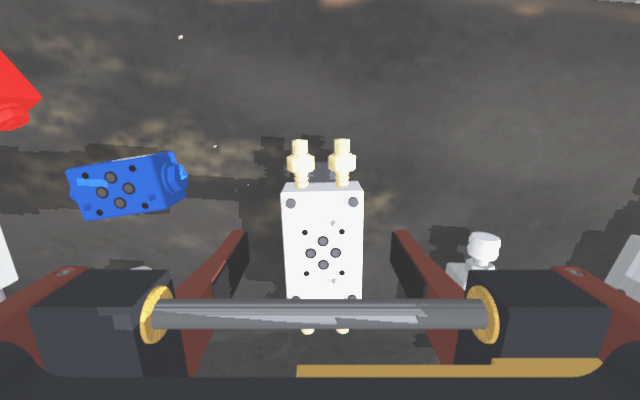

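The blocks are fully visible in view 1; in view 0 the rod hides the lower ends. Next I'll fit the top-face rectangles (x, y, yaw, z) to image edges over both views.

```bash
cat > fit.py <<'E'
from h import *
from scipy.optimize import differential_evolution
def grad(s,maxrow):
    g=cv2.GaussianBlur(cv2.cvtColor(np.array(s['frame']),cv2.COLOR_RGB2GRAY).astype(np.float32),(0,0),1.0)
    return cv2.Sobel(g,cv2.CV_32F,1,0)/8,cv2.Sobel(g,cv2.CV_32F,0,1)/8
def edges(p,L,W):
    x,y,z,a=p;a=np.radians(a);t=np.linspace(-.46,.46,50);o=np.ones(50)
    E=[np.c_[t*L,o*W/2],np.c_[t*L,-o*W/2],np.c_[o*L/2,t*W],np.c_[-o*L/2,t*W]]
    c,s=np.cos(a),np.sin(a)
    return [np.c_[x+e@[c,-s],y+e@[s,c],np.full(50,z)] for e in E]
def cost(p,views,L,W):
    tot=0
    for s,G,maxrow in views:
        for e in edges(p,L,W):
            u=proj(s,e);d=u[-1]-u[0];n=np.array([-d[1],d[0]])/np.hypot(*d)
            m=u.astype(np.float32)
            gx,gy=[cv2.remap(g,m[:,:1].copy(),m[:,1:].copy(),cv2.INTER_LINEAR)[:,0] for g in G]
            k=u[:,1]<maxrow
            if k.sum(): tot-=np.sum(np.minimum(np.abs(gx*n[0]+gy*n[1])[k],20))/50
    return tot
def fit(S,p0,a0,L,W,zr=(-.012,.012),rows=(285,275),dx=.014):
    v=[(s,grad(s,m),m) for s,m in zip(S,rows)]
    b=[(p0[0]-dx,p0[0]+dx),(p0[1]-dx,p0[1]+dx),(p0[2]+zr[0],p0[2]+zr[1]),(a0-10,a0+10)]
    q=differential_evolution(cost,b,args=(v,L,W),seed=1,popsize=20,maxiter=150,tol=1e-7)
    return q.x,q.fun
def draw(s,p,L,W,box=(180,120,460,340)):
    im=np.array(s['frame'])[:,:,::-1].copy();im=cv2.resize(im,None,fx=2,fy=2,interpolation=cv2.INTER_CUBIC)
    c=np.array([[1,1],[1,-1],[-1,-1],[-1,1]])/2*[L,W];a=np.radians(p[3])
    P=np.c_[p[0]+c@[np.cos(a),-np.sin(a)],p[1]+c@[np.sin(a),np.cos(a)],np.full(4,p[2])]
    cv2.polylines(im,[np.round(proj(s,P)*2+.5).astype(int)],True,(0,0,255),1)
    x0,y0,x1,y1=[2*v for v in box];return im[y0:y1,x0:x1]
E
python3 - <<'E'
from fit import *
import pickle
D,V=pickle.load(open('V.pkl','rb'));M=[]
dim=dict(subplate=(.112,.07));F={}
for n in D:
    L,W=dim.get(n,(.074,.046)); x,f=fit(V[n],D[n][0],D[n][1],L,W); F[n]=x
    x1,_=fit(V[n][1:],np.r_[x[:2],.046 if n=='solenoid' else .04],x[3],L,W,zr=(-1e-4,1e-4),rows=(275,))
    print(n,x.round(4),round(f,1),'view1,z fixed',x1.round(4)); M.append(draw(V[n][1],x,L,W,(235,60,395,290)))
pickle.dump(F,open('F.pkl','wb'));cv2.imwrite('pics/fit.png',cv2.resize(np.hstack(M),None,fx=.5,fy=.5) if 0 else np.hstack(M)[:, :1600][:,:])
m=np.hstack(M);cv2.imwrite('pics/fit.png',cv2.resize(m,(800,int(m.shape[0]*800/m.shape[1])),interpolation=cv2.INTER_AREA))
E
```

```text
reducer [ 0.4816  0.3301  0.0374 -8.8097] -143.1 view1,z fixed [ 0.4816  0.3304  0.0399 -8.8061]
throttle [0.5227 0.1577 0.0333 1.4823] -133.8 view1,z fixed [0.5202 0.1572 0.0401 1.3298]
subplate [4.648e-01 1.600e-03 3.380e-02 5.065e+00] -120.7 view1,z fixed [4.6420e-01 2.7000e-03 3.9900e-02 4.9945e+00]
check [ 0.5547 -0.1737  0.0351  3.6523] -131.8 view1,z fixed [ 0.5525 -0.1748  0.0401  4.654 ]
solenoid [ 0.5019 -0.343   0.0428  5.1412] -121.3 view1,z fixed [ 0.5008 -0.3425  0.0461  6.1544]
```

View pics/fit.png

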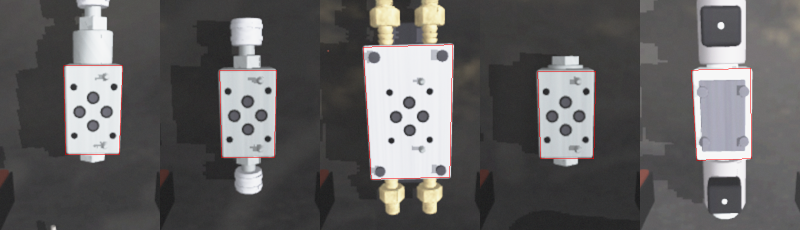

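All five fits lie on the top faces. The two-view heights are 33–43 mm against 40/46 nominal, which is consistent given the weak parallax. Sideways camera bias matters for the pin fit, so I'll calibrate it first: grip the throttle so the jaws centre it, release, and re-measure from the same relative pose.

Run:
```python
from fit import *
p=np.array([.5202,.1572]);y=1.4
r.reach([*p,.27],tool(y)); r.servo_line([*p,.188],speed=.12); r.grab(25); s=r.sense(); print(s['opening'],s['contact_force'].round(1),s['tcp_pos'])
r.let_go(); r.servo_line([*p,.29],speed=.2)
ax=np.array([np.cos(np.radians(y)),np.sin(np.radians(y))])
r.servo_line([*(p+ax*.035),.29]); r.wait(.15); S=[snap('wrist')]; print(r.sense()['tcp_pos'].round(4))
x,_=fit(S,[*p,.04],y,.074,.046,zr=(-1e-4,1e-4),rows=(275,)); print(x.round(4))
r.servo_line([*(p+ax*.075),.29]); r.wait(.15); S.append(snap('wrist'))
x,_=fit(S,[*p,.04],y,.074,.046,rows=(275,275)); print('2view',x.round(4),r.sense()['clock'])
```

```text
0.04591577308245481 [-0.5  0.7  0.7] [0.52021523 0.15727421 0.18807759]
[0.5546 0.1581 0.2897]
[0.5201 0.157  0.0399 1.7211]
2view [0.5222 0.1568 0.0339 1.8508] 15.5917
```

```bash
cat > place.py <<'E'
from fit import *
UP=.025+.163
def pick(p,y,squeeze=40):
    r.reach([*p,.30],tool(y)); r.servo_line([*p,UP],speed=.15); r.grab(squeeze)
    o=r.sense()['opening']; r.servo_line([*p,.30],speed=.15); print('pick opening',round(o,4),round(r.sense()['opening'],4))
def place(p,y,zb,clear):
    """lower a held part to underside height zb on pins; returns True if seated"""
    r.reach([*p,clear+UP],tool(y)); r.servo_line([*p,zb+.009+UP],speed=.12); r.wait(.2)
    f0=r.sense()['contact_force']; z=zb+.009; print('f0',f0.round(1))
    while z>zb-.0015:
        z-=.001; r.servo_line([*p,z+UP],speed=.03); s=r.sense(); f=s['contact_force']-f0
        if np.linalg.norm(f)>8: break
    print('stop cmd',round(z-zb,4),'tcp-above-seat',round(s['tcp_pos'][2]-UP-zb,4),'dF',f.round(1),'open',round(s['opening'],4))
    return abs(s['tcp_pos'][2]-UP-zb)<.0025
def leave(p,zb):
    r.let_go(); r.wait(.1); r.servo_line([*p,zb+.10+UP],speed=.2); print('clock',r.sense()['clock'])
def look(p,y,h,L=.074,W=.046,name=None,dx=.014):
    """wrist view of a top face at height h, from the common relative pose"""
    a=np.radians(y);ax=np.array([np.cos(a),np.sin(a)])
    r.servo_line([*(np.array(p)+ax*.035),h+.25],tool(y)); r.wait(.15); s=snap('wrist',name)
    x,c=fit([s],[*p,h],y,L,W,zr=(-1e-4,1e-4),rows=(275,),dx=dx); print('look',x.round(4),round(c,1)); return x,s
E
python3 - <<'E'
from place import *
a=np.radians(4.8)
r.reach([.4642+.035*np.cos(a),.0027+.035*np.sin(a),.29],tool(4.8))
x,s=look([.4642,.0027],4.8,.04,.112,.07)
T=np.r_[x[:2],x[3]-.2]; np.save('T.npy',T)
pick([.5202,.1573],1.5)
ok=place(T[:2],T[2],.04,.08); print(ok,r.sense()['clock'])
E
```

```text
look [4.644e-01 2.500e-03 3.990e-02 5.014e+00] -72.8
pick opening 0.0456 0.0456
f0 [-0.3 -0.8 -6.1]
stop cmd -0.001 tcp-above-seat 0.0 dF [-5.   2.1 11.3] open 0.0455
True 23.7917
```

Run:
```python
from place import *
T=np.load('T.npy'); leave(T[:2],.04)
x,s=look(T[:2],T[2],.08); cv2.imwrite('pics/p1.png',draw(s,x,.074,.046,(220,60,420,290)))
print(T,r.sense()['clock'])
```

```text
clock 25.3583
look [0.4659 0.0087 0.0801 5.0198] -44.2
[4.64445566e-01 2.50369901e-03 4.81398775e+00] 25.9417
```

View pics/p1.png

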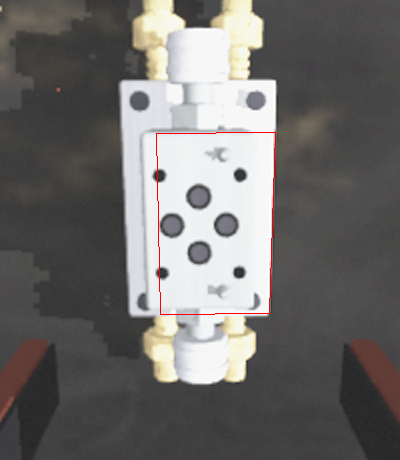

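The throttle sits flat: its bolt-hole pattern is at (200,224) in the crop, with the same spacing as on the bench, which puts the top at 80 mm. The red fit locked onto the subplate's edge by mistake. Correcting by the hole centres gives about (0.465, 0.0024), which matches the target. Next is the check module.

```bash
cat >> place.py <<'E'
def do(p,y,zb,h=.04):
    T=np.load('T.npy'); a=np.radians(y)
    r.servo_line([*r.sense()['tcp_pos'][:2],max(zb,.05)+.05+UP],speed=.2)
    r.reach([p[0]+.035*np.cos(a),p[1]+.035*np.sin(a),h+.25],tool(y))
    x,s=look(p,y,h,dx=.006); pick(x[:2],x[3])
    r.servo_line([*x[:2],max(.30,zb+.05+UP)],speed=.2)
    ok=place(T[:2],T[2],zb,zb+.04); print(ok)
    if not ok: return
    leave(T[:2],zb); 
    a=np.radians(T[2]);H=zb+h
    r.servo_line([T[0]+.035*np.cos(a),T[1]+.035*np.sin(a),H+.25],tool(T[2])); r.wait(.15); s=snap('wrist',f'stack{int(zb*1000)}.png')
    cv2.imwrite('pics/p%d.png'%(zb*1000),draw(s,[T[0],T[1],H,T[2]],.074,.046,(220,60,420,290))); snap('scene','sc%d.png'%(zb*1000)); print(r.sense()['clock'])
E
python3 - <<'E'
from place import *
do([.5525,-.1748],4.4,.08)
E
```

```text
look [ 0.5526 -0.1751  0.0399  4.539 ] -68.2
pick opening 0.0458 0.0463
f0 [-0.6  0.8 -5.8]
stop cmd -0.001 tcp-above-seat 0.0001 dF [-2.7  0.2  9.4] open 0.0456
True
clock 35.9917
36.625
```

View pics/p80.png

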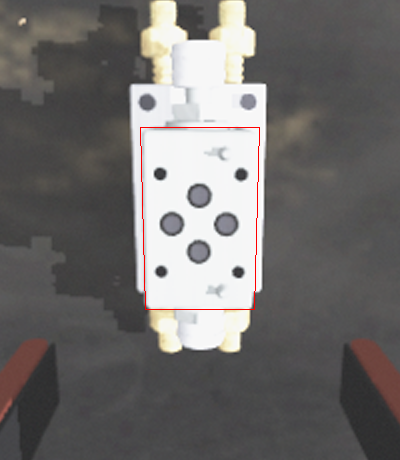

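The check module lies on the expected outline and its hole pattern is where the throttle's was. Next is the reducer.

Run:
```python
from place import *
do([.4816,.3304],-8.9,.12)
```

```text
look [ 0.4816  0.3306  0.0399 -8.7434] -67.3
pick opening 0.0457 0.0457
f0 [ 0.1  0.9 -5.4]
stop cmd -0.001 tcp-above-seat 0.0 dF [-2.4  0.6  7.6] open 0.0458
True
clock 47.725
48.3583
```

View pics/p120.png

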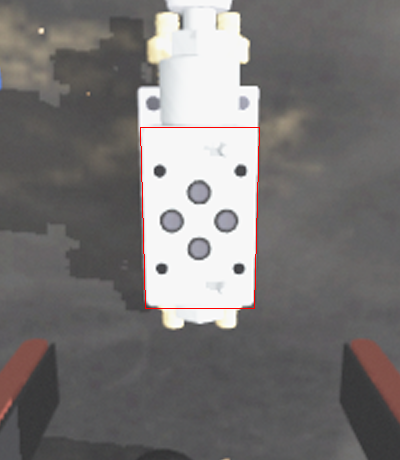

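The reducer is seated at the right height, but its holes sit about 3.6 px high, so it is about 1.4 mm toward −x, within the play. I'll shift the solenoid's target by the same amount.

Run:
```python
from place import *
T=np.load('T.npy');a=np.radians(T[2]);T[:2]-=.0012*np.array([np.cos(a),np.sin(a)]);np.save('T.npy',T)
do([.5008,-.3425],5.6,.16,.046)
```

```text
look [ 0.5011 -0.3425  0.0459  6.1892] -68.0
pick opening 0.0462 0.0458
f0 [-0.   0.1 -6. ]
stop cmd -0.002 tcp-above-seat -0.0 dF [-4.7  0.2 13.1] open 0.0459
True
clock 60.0667
60.7083
```

View pics/p160.png

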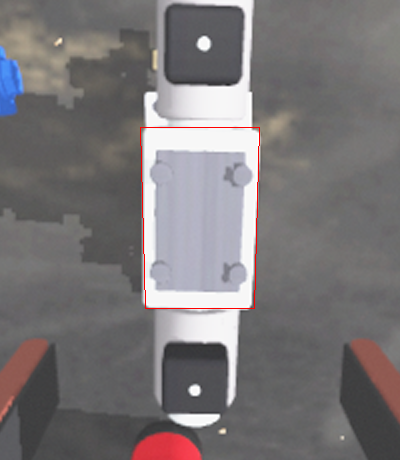

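The solenoid matches its outline. I'll check the stack from the side and top with the arm clear.

Run:
```python
from h import *
p=r.sense()['tcp_pos']
r.servo_line([*p[:2],.46]); r.move_joints([62.355,5.22,70.514,0,104.267,-3.249]); r.wait(.3)
a=snap('scene','scF.png')['frame'];b=snap('top','topF.png')['frame']
a=cv2.resize(a[120:260,250:390],(560,560),interpolation=cv2.INTER_CUBIC);b=cv2.resize(b[100:260,270:330+50],(385,560),interpolation=cv2.INTER_CUBIC)
cv2.imwrite('pics/F.png',cv2.resize(np.hstack([a,b])[:,:,::-1],(800,474))); print(r.sense()['clock'])
```

```text
63.5
```

View pics/F.png

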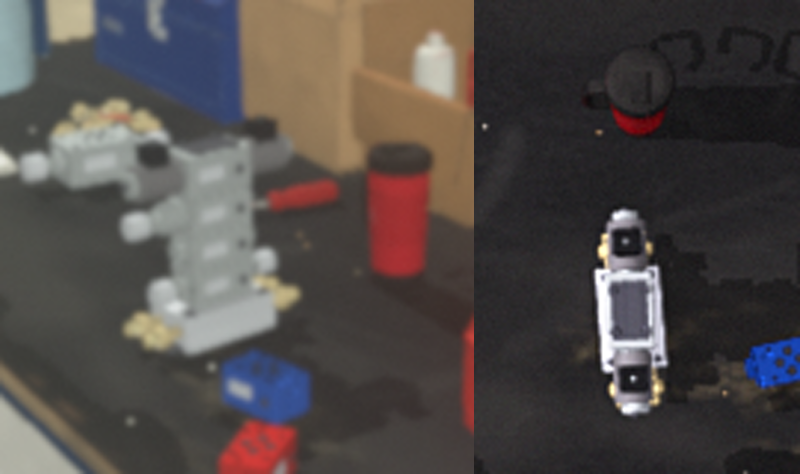

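The side view shows a straight, gap-free stack in the right order: throttle, check, reducer with its knob in front, solenoid. The look-alikes and bystanders are untouched. Handing in.

```bash
python3 -c "
from station import r
print(r.hand_in())"
```

```text
the job is handed in; nothing more can be done
None
```

The valve stack is built on the subplate in the order asked (throttle, check, reducer, solenoid valve) and handed in at about 63.5 s of the 112 s allowed.

**Seating:** Every part stopped within 0.1 mm of its nominal seat height, and the change in wrist force on contact stayed at or below about 14 N. The wrist views from above, and a last side and top view with the arm clear, show an upright stack with no visible gaps. The large module, tub, screwdriver and the blue and red look-alikes were not touched.

**Checks that disagreed:**
- **Two-view heights:** these came out up to about 7 mm low (33–43 mm against 40 and 46 mm nominal). I used the nominal heights and confirmed them by contact and arm height.
- **Throttle after placing:** the automatic outline fit caught the subplate's edge. I corrected it from the bolt-hole positions, which matched the target.
- **Reducer position:** it sits about 1.4 mm toward −x, within the 2.5 mm play. I shifted the solenoid valve's target by 1.2 mm to follow it.

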